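# Feel which closed cell box is loaded and push it home into the loading nest

## Robot

A 6-joint arm with a two-finger parallel gripper is mounted at the origin on the work surface; the furniture and walls round the work are solid. World frame = base frame: x ahead of the robot, y to its left, z up, the work surface at z = 0. Lengths are in m, angles in rad, forces in N, time in s.
With the tool pointing down it reaches from about 0.325 to 0.85 m from the base axis. Payload 15.5 kg.
Tool frame: the origin (TCP) lies at the very end of the fingers, on their centre line; the grasp point (between the pads) lies 19 mm behind it; z points along the fingers, y is the line along which they close (so a half turn about z gives the same grasp; the last joint's range is limited). The gripper opens to 91 mm and grips with 3 to 60 N. Pads are 32 mm wide; open, the fingers measure 118 mm over their backs; the gripper's body (76 mm by 178 mm) begins 60 mm behind the grasp point.
Start: joints at [1.183, 0.494, 1.345, -0, 1.302, -0.096], TCP at [0.18, 0.598, 0.214] pointing down, gripper open.
Joint ranges: [-2.91, 2.91], [-0.82, 2.16], [0.22, 2.67], [-1.22, 4.37], [0.12, 2.79], [-3.08, 3.08]. Speed limits (rad/s): [1.89, 1.89, 2.57, 3.01, 3.01, 3.01].

## Interface

Orientations are given as a 3x3 rotation matrix whose columns are the frame's x, y, z axes.
In Python, from station import status, camera, job_done gives the robot as it stands.
- The arm moves only by the tool play_rows, never from a script. Its argument "plan" is a list of rows, each a list of 3 entries, a list of its own where there are three numbers: the shift along the world's x, y, z in cm, then the turn about the world's z in rad, then the opening, from -1 (shut) to 1 (fully open). A call has 1 to 12 rows; each row is the pose to reach, as a shift and turn from the pose commanded when the call began; what a row does not reach only later rows make up. A row lasts 1/8 s, in which the tool goes at most 62.5 mm and 10.7 degrees, less where a joint would pass 70% of its speed; a pose out of reach is approached as far as the arm can. A call with a gripper value outside its range is refused whole. The fingers move at their own pace and stop on an object; the grip force is fixed at half the most. Time passes only in rows, so rows that repeat a pose let the fingers close. It gives the time, the measured TCP pose, the force, the opening and the grip force at its end, in the units of the state.
- status.sense(): the state, without advancing time (a new reading comes with each control period).
- camera(name): name is "side" or "top"; returns a dict with "img" (480x640x3 uint8, blue, green, red), "depth" (480x640 float32, m along the optical axis (not along the pixel's ray), 0 where there is no reading), "intrinsics" (3x3 intrinsics, pixels), "k1" (the pictures are not rectified: a ray, as slopes to the right and down, at radius r is drawn at 1 + k1 r^2 times it, then the intrinsics apply), "R" (3x3) and "t" (3): a world point X has camera coordinates R X + t. Camera axes: x right, y down, z forward; pixel columns grow to the right and rows downward; lengths in m; the calibration is good to about 2 mm. A picture is of the moment at which its call begins.
- job_done(): hands the job in; it is judged then, once.
The state is a dict: "clock": time; "q": joint angles; "joint_velocities": joint speeds; "joint_torque": joint torques, N m; "tool_pos": TCP position; "eef_rot": TCP orientation; "contact_force": force on the tool from outside, world axes, zero at the start; "wrist_torque": the same for the moment, N m; "opening": finger opening in m; "finger_force": force on a finger pad.
Only numpy, scipy, OpenCV 4.12 (cv2) and the standard library are available. Lean on these libraries where they do the work, as an engineer would, in place of code of your own. Each camera call takes 0.05 s, during which the arm holds its last target. There are 200 camera calls.

## Task

One of the three closed green cell boxes still holds its heavy reference source; the other two are empty and look just the same. Keeping every box flat on the bench (no lifting or tipping), feel by pushing which one is loaded, then slide that box gently into the metal loading nest at the back of the bench until it sits against the back stop and the spring catch has snapped out again behind it. Leave the two empty boxes on the bench outside the nest and do not shift the other things lying about.

Things in the scene. Friction and masses are not known exactly. Their poses are not given: they have to be found in the camera images.
- box_a: closed opaque green case, 96 x 66 x 40 mm, lid fixed shut; the three look the same and may lie in any of three places. Origin: centre of the underside; x along the 96 mm, y across (hinge side at y = +33 mm; lip side at y = -30 mm, its lip 3 mm more), z up. It starts flat, lip side roughly towards the robot (yaw -1.57 +- 0.5). About 0.1 kg empty, 0.95 kg loaded.
- box_b: closed opaque green case, 96 x 66 x 40 mm, lid fixed shut; the three look the same and may lie in any of three places. Origin: centre of the underside; x along the 96 mm, y across (hinge side at y = +33 mm; lip side at y = -30 mm, its lip 3 mm more), z up. It starts flat, lip side roughly towards the robot (yaw -1.57 +- 0.5). About 0.1 kg empty, 0.95 kg loaded.
- box_c: closed opaque green case, 96 x 66 x 40 mm, lid fixed shut; the three look the same and may lie in any of three places. Origin: centre of the underside; x along the 96 mm, y across (hinge side at y = +33 mm; lip side at y = -30 mm, its lip 3 mm more), z up. It starts flat, lip side roughly towards the robot (yaw -1.57 +- 0.5). About 0.1 kg empty, 0.95 kg loaded.
- nest: aluminium loading nest, open above and towards the robot. Origin: bench level, middle of the back stop's face; x points inwards (away from the robot), y left, z up. Channel 101 mm wide (inner faces y = +-50.5 mm) between rails 24 mm high, from the stop to x = -84 mm, then flaring to 141 mm at x = -115 mm. Outer width 180 mm; stop 30 mm high.
- nest_seat (a point): at bench level in the nest: where the origin of a fully seated box lies, 33 mm in front of the stop on the centre line; the box then lies across the channel, its long axis along the nest's y, a long side on the stop
- nest_mouth (a point): at bench level at the mouth of the nest, on the centre line, 115 mm in front of the stop
- catch (a joint): spring catch on the nest's right rail (-y), 4 to 19 mm above the bench: 0 = sprung out into the channel; a passing box pushes it outwards to about 0.1 rad (3 to 4 N). Its ramped nose stands 7 mm into the channel (to y = -43.5 mm) from x = -70 to -100 mm: a finger that follows the box in should keep within 38 mm of the centre line.
- catch_nose (a point): inner corner of the catch's nose, behind which the near side of a seated box lies
- slide_plate: steel plate 100 mm wide and 1.5 mm thick, the floor of the nest, on which the seated box rests; sloped down to the bench over its front 20 mm (nest x = -99 to -120 mm), so that a box slides up on to it. Same origin and axes as the nest
- cell_instrument: gold-coloured measuring cell, a tower 234 mm high on a black base plate, standing at the left with its dial towards the work, turned by about 1.57; about 295 mm long (x) and 226 mm (y) so turned; its ball lever reaches 110 mm from the origin towards the work, 50 mm up. Origin: middle of the underside. Keep clear.
- pipette_stand: pipette stand at the right with pipettes hanging in it, 350 mm high, base and arms within 110 mm of its origin (middle of the underside). Keep clear.
- bottle_small: small white reagent bottle with an orange screw cap, standing, 38 mm across, 74 mm high; origin: centre of the underside
- seal_tin: round metal tin, 46 mm across, 20 mm high; origin: centre of the underside
- tape_roll: roll of label tape lying flat, 65 mm across, 18 mm high; origin: centre of the underside
- petri_0: petri dish with lid, 60 mm across, 15 mm high; origin: centre of the underside

How it is judged:
By the outcome, as a careful person would: the job done as asked, in the order asked, and still so for the second after the job is handed in, with the robot touching nothing.
It also fails if it takes over 64 s, if anything falls off the work surface, if the arm or the gripper's body presses on something with over 40 N, if the wrist force passes 120 N, or if a joint passes its speed limit or range.

## Working session

There is one attempt and no reset: what is moved stays moved. The work goes in short steps, Python scripts to look and compute and a tool call to move; the robot and the scene stay as the last step left them, time stands still between calls to the robot, and variables do not carry over. Pictures are saved under pics/ and viewed, at most 10 in all, crops included, and the job is handed in when it is done.

Besides the shell and the picture viewer there is one more tool, called as a command line: name --argument value ..., lists and objects as JSON in quotes. play_rows: Moves the arm, as the interface text tells. Its arguments: {"type":"object","properties":{"plan":{"type":"array"}},"required":["plan"]}

```bash
mkdir -p pics; ls
python3 - <<'E'
from station import status,camera
import cv2
s=status.sense();print(s)
for n in("top","side"):
    c=camera(n);cv2.imwrite(f"pics/{n}0.png",c["img"]);print(n,c["intrinsics"],c["k1"],c["R"],c["t"])
E
```

```text
pics
{'clock': 0.0, 'q': array([ 1.18249317e+00,  4.94207320e-01,  1.34614698e+00, -3.38776544e-05,
        1.30248887e+00, -9.54813729e-02]), 'joint_velocities': array([ 1.86420107e-03, -1.47810392e-03,  1.20611359e-03,  1.02948098e-03,
        9.00365999e-05, -5.52352012e-05]), 'joint_torque': array([-3.52116484e-03, -8.78819346e+01, -3.81838810e+01,  7.04015885e-02,
        5.37216431e-02, -8.80436596e-05]), 'tool_pos': array([0.18025862, 0.59803573, 0.21331789]), 'eef_rot': array([[-9.57435744e-01,  2.88646148e-01, -4.43236685e-04],
       [ 2.88646475e-01,  9.57435034e-01, -1.16979119e-03],
       [ 8.67146105e-05, -1.24793860e-03, -9.99999218e-01]]), 'contact_force': array([-0.42443417,  0.44871314, -0.04017471]), 'wrist_torque': array([0.02250825, 0.03638988, 0.01314601]), 'finger_force': 0.0, 'opening': 0.0913793792508146}
top [[566.03693901   0.         322.51219523]
 [  0.         566.03693901 234.77834034]
 [  0.           0.           1.        ]] -0.09917110939292692 [[-6.43417323e-04 -9.99837680e-01  1.80055224e-02]
 [-9.88024332e-01 -2.14258681e-03 -1.54283277e-01]
 [ 1.54296812e-01 -1.78891628e-02 -9.87862577e-01]] [0.09482133 0.51947881 1.04576009]
side [[487.97932757   0.         311.05582848]
 [  0.         487.97932757 241.53431049]
 [  0.           0.           1.        ]] -0.01343017334191746 [[ 0.98464621  0.17442483  0.00691538]
 [ 0.15613776 -0.8623161  -0.48169695]
 [-0.07805666  0.47538082 -0.87631058]] [-0.54180099  0.04126113  0.99518179]
```

View pics/top0.png

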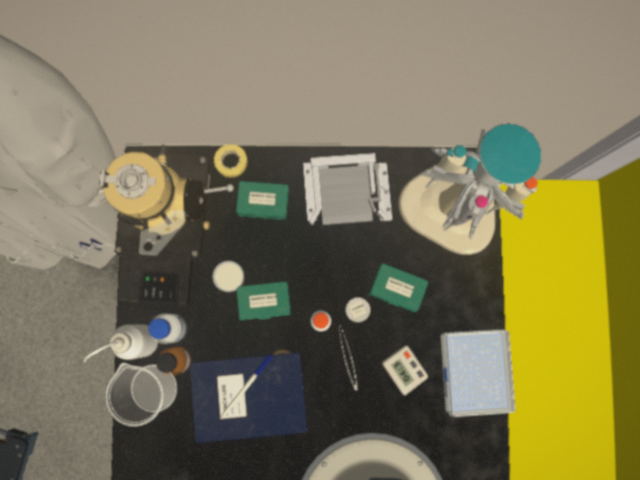

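View pics/side0.png

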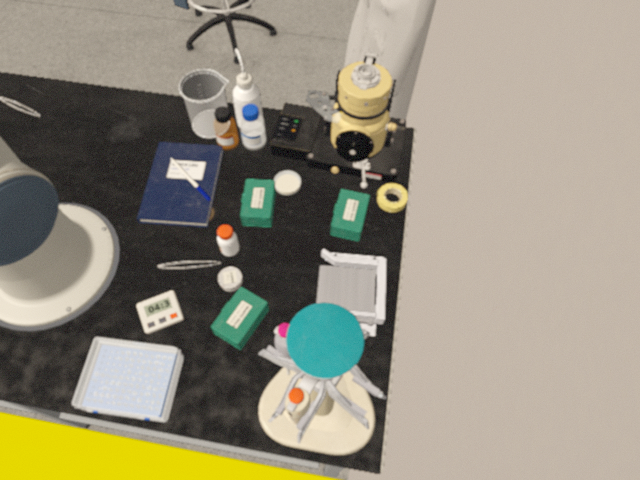

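The top view shows boxes at (262,200), (263,300) and (400,288), with the nest at (347,190). The petri dish is at (228,276), the bottle at (320,320) and the tin at (358,309). The side view shows the same layout.

```bash
cat > h.py <<'E'
import numpy as np,cv2
from station import status,camera
def rays(c,uv):
    K=c["intrinsics"];uv=np.asarray(uv,float).reshape(-1,2)
    d=(uv-K[[0,1],2])/K[0,0];s=d.copy()
    for _ in range(8): s=d/(1+c["k1"]*(s**2).sum(1,keepdims=True))
    return np.c_[s,np.ones(len(s))]@c["R"],-c["R"].T@c["t"]
def onz(c,uv,z):
    r,o=rays(c,uv);return o+r*((z-o[2])/r[:,2])[:,None]
def green(c,hi=0.045,lo=0.033):
    """boxes: top-face pixels by colour and depth height"""
    h=cv2.cvtColor(c["img"],cv2.COLOR_BGR2HSV)
    m=cv2.inRange(h,(65,90,40),(90,255,255))
    m=cv2.morphologyEx(m,cv2.MORPH_CLOSE,np.ones((9,9)))
    out=[]
    for k in cv2.findContours(m,cv2.RETR_EXTERNAL,cv2.CHAIN_APPROX_NONE)[0]:
        if cv2.contourArea(k)<500: continue
        mm=np.zeros_like(m);cv2.drawContours(mm,[k],-1,1,-1)
        v,u=np.nonzero(mm);r,o=rays(c,np.c_[u,v]);P=o+r*c["depth"][v,u][:,None]
        s=(P[:,2]>lo)&(P[:,2]<hi)
        if s.sum()<300: continue
        Q=onz(c,np.c_[u,v][s],0.04)[:,:2]
        (cx,cy),(w,l),a=cv2.minAreaRect((Q*1000).astype(np.float32))
        if w>l: ang=a
        else: ang=a+90
        ang=(ang+180)%180   # long-axis direction, deg
        out.append((round(cx),round(cy),round(max(w,l)),round(min(w,l)),round(ang,1),round(np.median(P[s,2])*1000)))
    return out
E
python3 - <<'E'
from h import *
for n in("top","side"):
    c=camera(n);print(n,green(c))
    if n=="top":
        v,u=np.mgrid[145:235,295:400];v=v.ravel();u=u.ravel()
        r,o=rays(c,np.c_[u,v]);P=o+r*c["depth"][v,u][:,None]
        print(np.histogram(P[:,2]*1000,bins=range(-6,50,4)))
        s=(P[:,2]>.014)&(P[:,2]<.045)
        b=np.zeros((480,640),np.uint8);b[v[s],u[s]]=255
        im=cv2.resize(c["img"][140:340,200:440],None,fx=3,fy=3,interpolation=2);cv2.imwrite("pics/c1.png",im[:600])
        Q=P[s]
        for x0 in np.arange(.46,.68,.012):
            q=Q[(Q[:,0]>x0)&(Q[:,0]<x0+.012)]
            if len(q)>3:
                y=np.sort(q[:,1]);g=np.argmax(np.diff(y));print(round(x0,3),len(y),y[[0,g,g+1,-1]].round(3))
E
```

```text
top [(393, 208, 96, 66, 95.8, 39), (418, -50, 97, 66, 68.5, 39), (589, 212, 96, 66, 85.2, 39)]
(array([1813, 4470, 1467,  182,   86,  154,  295,  375,  357,  148,    3,
          0,    0]), array([-6, -2,  2,  6, 10, 14, 18, 22, 26, 30, 34, 38, 42, 46]))
0.544 21 [0.112 0.119 0.121 0.121]
0.556 67 [-0.03  -0.014  0.104  0.117]
0.568 60 [-0.022 -0.003  0.098  0.112]
0.58 54 [-0.007  0.001  0.1    0.11 ]
0.592 86 [-0.02   0.004  0.1    0.112]
0.604 74 [-0.035 -0.001  0.1    0.112]
0.616 79 [-0.026 -0.     0.102  0.114]
0.628 78 [-0.018  0.001  0.102  0.114]
0.64 78 [-0.016  0.002  0.104  0.114]
0.652 145 [-0.019  0.003  0.05   0.118]
0.664 418 [-0.018  0.11   0.112  0.118]
0.676 172 [-0.01   0.086  0.09   0.112]
side [(425, -54, 97, 66, 68.2, 40), (595, 208, 100, 65, 85.7, 40), (400, 203, 100, 66, 96.9, 40)]
```

View pics/c1.png

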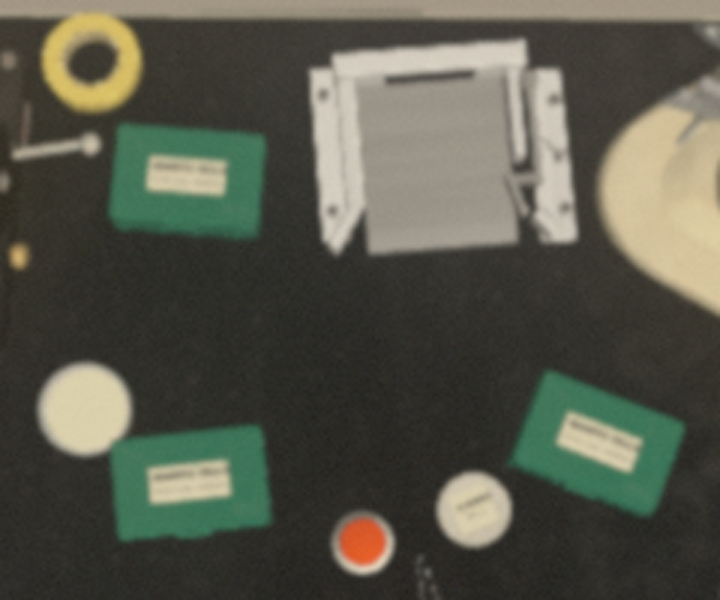

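play_rows --plan '[[[2,-4,6],-0.1,1],[[21.6,-39.2,8],-1.17,1],[[21.6,-39.2,8],-1.17,1],[[21.6,-39.2,8],-1.17,1],[[21.6,-39.2,8],-1.17,1],[[21.6,-39.2,8],-1.17,1],[[21.6,-39.2,8],-1.17,1],[[21.6,-39.2,8],-1.17,1],[[21.6,-39.2,5],-1.17,1],[[21.6,-39.2,0],-1.17,1],[[21.6,-39.2,-6],-1.17,1],[[21.6,-39.2,-12],-1.17,1]]'

```text
clock: 1.7
tool_pos: [0.3966, 0.2064, 0.0926]
eef_rot: [[-0.108, 0.994, 0.001], [0.994, 0.108, 0.001], [0.0, 0.001, -1.0]]
contact_force: [1.3, -0.3, -0.6]
opening: 0.0917
finger_force: 0.0
```

Run:
```python
from h import *
s=status.sense();print(s["clock"],s["tool_pos"].round(4),np.degrees(np.arctan2(*s["eef_rot"][[1,0],1])))
c=camera("top")
p=onz(c,[(318.5,166.5),(367,163),(323.3,224.7),(372.7,220.7)],.0015)[:,:2]*1000
print("plate BL BR FL FR",p.round(0).tolist())
print("petri,tape,tin,bottle",[onz(c,[q],z)[0].round(3).tolist() for q,z in(((228,276),.015),((231,160),.018),((358,309),.02),((320,320),.074))])
c=camera("side");cv2.imwrite("pics/s1.png",cv2.resize(c["img"][120:360,160:460],None,fx=2.5,fy=2.5))
```

```text
1.7 [0.3966 0.2064 0.0926] 6.179973105672372
plate BL BR FL FR [[665.0, 103.0], [673.0, 4.0], [546.0, 93.0], [554.0, -6.0]]
petri,tape,tin,bottle [[0.442, 0.278, 0.015], [0.674, 0.278, 0.018], [0.378, 0.027, 0.02], [0.357, 0.101, 0.074]]
```

View pics/s1.png

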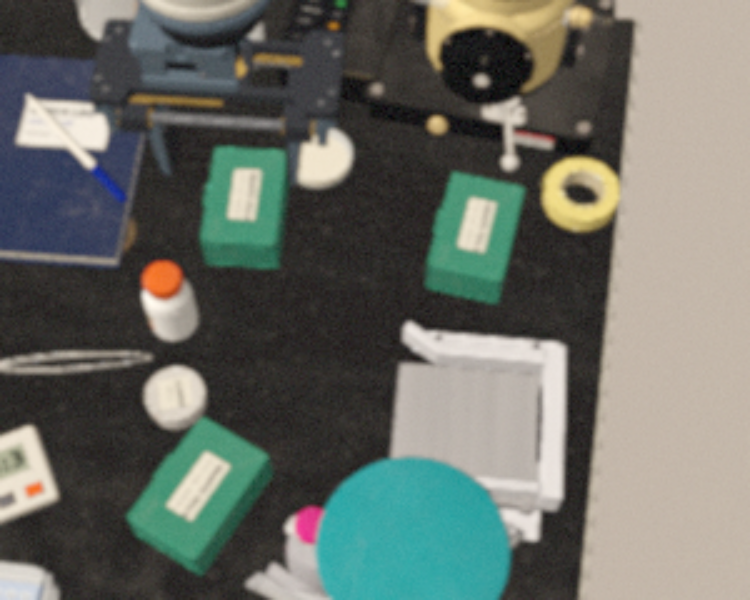

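The picture shows the gripper over the near-left box (crop ~245,205). The petri dish (320,160) almost touches that box, so I'll push it towards the robot only.

play_rows --plan '[[[0,0,-4],0,1],[[0,0,-7],0,1],[[0,0,-7.8],0,1],[[0,0,-7.8],0,1],[[-0.4,-0.04,-7.8],0,1],[[-0.8,-0.08,-7.8],0,1]]'

```text
clock: 2.55
tool_pos: [0.3885, 0.2058, 0.0169]
eef_rot: [[-0.108, 0.994, 0.001], [0.994, 0.108, 0.0], [0.0, 0.001, -1.0]]
contact_force: [0.8, -0.9, 0.9]
opening: 0.0911
finger_force: 0.0
```

play_rows --plan '[[[-0.4,-0.04,0],0,1],[[-0.8,-0.08,0],0,1],[[-1.2,-0.12,0],0,1],[[-1.6,-0.16,0],0,1],[[-2.0,-0.2,0],0,1]]'

```text
clock: 3.18
tool_pos: [0.3682, 0.2036, 0.0159]
eef_rot: [[-0.108, 0.994, 0.0], [0.994, 0.108, 0.0], [0.0, 0.0, -1.0]]
contact_force: [1.1, 0.6, 0.8]
opening: 0.0911
finger_force: 0.8
```

Run:
```python
from h import *
s=status.sense();print(s["clock"],s["tool_pos"].round(4),s["contact_force"])
for n in("top","side"): print(green(camera(n)))
s=status.sense();print(s["clock"],s["contact_force"])
```

```text
3.175 [0.3682 0.2036 0.0159] [1.11843462 0.63363019 0.80729317]
[(418, -50, 97, 66, 68.4, 39), (589, 213, 96, 65, 85.2, 39)]
[(425, -54, 97, 66, 68.9, 40), (595, 208, 100, 65, 85.6, 40), (384, 196, 90, 65, 96.3, 40)]
3.275 [-0.2101976   1.01127504 -0.48541587]
```

Box 1 moved with only about 1 N, so it seems empty. Next is box 2, pushed from behind with closed fingers.

play_rows --plan '[[[0.8,0.1,0],0,1],[[0.8,0.1,4],0,1],[[0.8,0.1,10],0,1],[[0,-6,12],0.18,0],[[0,-12,12],0.36,-1],[[0,-18,12],0.54,-1],[[-0.2,-23.4,12],0.72,-1],[[-0.2,-23.4,11],0.9,-1],[[-0.2,-23.4,8],1.09,-1],[[-0.2,-23.4,4],1.09,-1],[[-0.2,-23.4,0.5],1.09,-1],[[-0.2,-23.4,0],1.09,-1]]'

```text
clock: 4.78
tool_pos: [0.3657, -0.0304, 0.0145]
eef_rot: [[-0.931, 0.365, -0.003], [0.365, 0.931, 0.001], [0.004, -0.0, -1.0]]
contact_force: [-0.1, 0.6, -0.0]
opening: 0.004
finger_force: 0.0
```

play_rows --plan '[[[0,0,0],0,-1],[[0.37,-0.15,0],0,-1],[[0.75,-0.3,0],0,-1],[[1.1,-0.44,0],0,-1],[[1.5,-0.6,0],0,-1]]'

```text
clock: 5.4
tool_pos: [0.3787, -0.0356, 0.0161]
eef_rot: [[-0.931, 0.364, -0.005], [0.364, 0.931, 0.001], [0.005, -0.001, -1.0]]
contact_force: [-13.8, 5.2, 12.9]
opening: 0.0004
finger_force: 7.3
```

play_rows --plan '[[[0.37,-0.15,0],0,-1],[[0.75,-0.3,0],0,-1]]'

```text
clock: 5.65
tool_pos: [0.3855, -0.0384, 0.016]
eef_rot: [[-0.931, 0.364, -0.006], [0.364, 0.931, 0.002], [0.006, -0.001, -1.0]]
contact_force: [-13.9, 5.8, 12.9]
opening: 0.0003
finger_force: 7.4
```

Run:
```python
from h import *
s=status.sense();print(s["clock"],s["tool_pos"].round(4),s["contact_force"])
for n in("top","side"): print(green(camera(n)))
s=status.sense();print(s["clock"],s["contact_force"])
```

```text
5.65 [ 0.3855 -0.0384  0.016 ] [-13.89385717   5.81563265  12.89959562]
[]
[(435, -58, 97, 65, 68.7, 40), (595, 208, 100, 65, 85.7, 40), (385, 202, 100, 64, 94.2, 40)]
5.75 [-9.71118485  3.44445611  6.52346903]
```

Box 2 resists strongly, but with a downward component too. I'll test box 3 as a comparison.

play_rows --plan '[[[-0.8,0.3,0],0,-1],[[-0.8,0.3,5],0,-1],[[0,2,11],-0.1,0],[[5,7,12],-0.28,1],[[10,12,12],-0.46,1],[[15,17,12],-0.64,1],[[20.6,22,12],-0.82,1],[[20.6,24.8,12],-1.0,1],[[20.6,24.8,12],-1.18,1],[[20.6,24.8,10],-1.28,1],[[20.6,24.8,5],-1.28,1],[[20.6,24.8,5],-1.28,1]]'

```text
clock: 7.25
tool_pos: [0.5924, 0.2081, 0.0632]
eef_rot: [[0.082, 0.997, -0.006], [0.997, -0.082, -0.001], [-0.002, -0.006, -1.0]]
contact_force: [0.0, -0.1, 0.1]
opening: 0.0911
finger_force: 0.0
```

Run:
```python
from h import *
s=status.sense();print(s["clock"],s["tool_pos"].round(4),np.degrees(np.arctan2(*s["eef_rot"][[1,0],1])),s["contact_force"])
c=camera("top");print(green(c));c=camera("side");print(green(c));cv2.imwrite("pics/s2.png",cv2.resize(c["img"][120:360,160:460],None,fx=2.5,fy=2.5))
```

```text
7.25 [0.5924 0.2081 0.0632] -4.682362161909933 [ 0.00765923 -0.07681434  0.11647703]
[(426, -59, 85, 63, 69.3, 39)]
[(434, -58, 97, 66, 68.8, 40), (595, 206, 98, 65, 85.6, 40), (383, 202, 99, 66, 96.2, 40)]
```

View pics/s2.png

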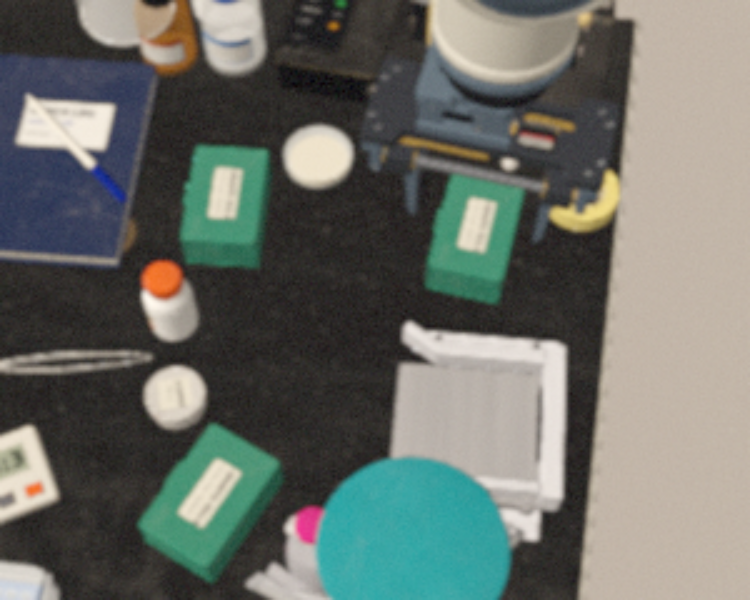

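The fingers straddle the far box (475,230), and the petri dish is undisturbed. I'll descend and pull.

play_rows --plan '[[[0,0,-3],0,1],[[0,0,-4.7],0,1],[[0,0,-4.7],0,1],[[-0.4,0.03,-4.7],0,1],[[-0.8,0.06,-4.7],0,1],[[-1.2,0.1,-4.7],0,1],[[-1.6,0.13,-4.7],0,1],[[-2.0,0.16,-4.7],0,1]]'

```text
clock: 8.35
tool_pos: [0.575, 0.2103, 0.0191]
eef_rot: [[0.082, 0.997, 0.001], [0.997, -0.082, 0.0], [0.0, 0.001, -1.0]]
contact_force: [1.5, -0.3, 0.7]
opening: 0.091
finger_force: 0.7
```

play_rows --plan '[[[-0.4,0.03,0],0,1],[[-0.8,0.06,0],0,1]]'

```text
clock: 8.6
tool_pos: [0.5667, 0.2108, 0.019]
eef_rot: [[0.082, 0.997, 0.0], [0.997, -0.082, 0.0], [0.0, 0.0, -1.0]]
contact_force: [1.4, 0.0, -0.1]
opening: 0.0914
finger_force: 0.7
```

Run:
```python
from h import *
c=camera("side");print(green(c));print(status.sense())
```

```text
[(434, -58, 97, 66, 68.3, 40), (581, 203, 86, 64, 87.2, 40), (383, 201, 100, 66, 96.4, 40)]
{'clock': 8.65, 'q': array([2.57682138e-01, 7.04346749e-01, 1.57586666e+00, 7.70539546e-05,
       8.61896218e-01, 3.39554619e-01]), 'joint_velocities': array([-0.00199839,  0.00651291, -0.00738625,  0.00114588,  0.0119422 ,
       -0.00416887]), 'joint_torque': array([-1.12801708e+00, -9.05960655e+01, -2.56420416e+01,  5.09165972e-02,
        8.35338514e-02, -5.52409363e-02]), 'tool_pos': array([0.56608749, 0.21084368, 0.01886979]), 'eef_rot': array([[ 8.18310239e-02,  9.96646085e-01, -5.14810708e-04],
       [ 9.96646211e-01, -8.18310731e-02, -7.51867430e-05],
       [-1.17062086e-04, -5.06931533e-04, -9.99999865e-01]]), 'contact_force': array([-0.00353258,  0.04276505,  0.000901  ]), 'wrist_torque': array([-0.13923786, -0.0496385 , -0.05116094]), 'finger_force': 0.1945111434906721, 'opening': 0.09117023968281045}
```

Boxes 1 and 3 are empty, so box 2 is the loaded one. I'll retract and check the clearance to the pipette stand.

play_rows --plan '[[[0.9,-0.05,0],0,1],[[0.9,-0.05,5],0,1],[[0.9,-0.05,11],0,1],[[-4,-4,13],-0.1,1],[[-10,-8,13],-0.2,1],[[-15,-10,13],-0.29,1],[[-15,-10,13],-0.29,1]]'

```text
clock: 9.52
tool_pos: [0.4129, 0.1094, 0.1489]
eef_rot: [[0.366, 0.931, -0.004], [0.931, -0.366, -0.001], [-0.002, -0.003, -1.0]]
contact_force: [0.9, 0.9, 0.6]
opening: 0.0918
finger_force: 0.0
```

Run:
```python
from h import *
print(status.sense()["tool_pos"])
H=np.full((24,24),0.)
for n in("top","side"):
    c=camera(n);print(n,green(c))
    v,u=np.mgrid[0:480,0:640];v=v.ravel();u=u.ravel();r,o=rays(c,np.c_[u,v]);d=c["depth"].ravel();P=(o+r*d[:,None])[d>0]
    for x,y,z in P:
        i=int((x-.42)//.012);j=int((y+.25)//.012)
        if 0<=i<20 and 0<=j<24 and .07<z<.4: H[i,j]=max(H[i,j],z) if z>.02 else 0
    if n=="top": cv2.imwrite("pics/t2.png",cv2.resize(c["img"][130:330,280:520],None,fx=3,fy=3,interpolation=2))
print("cols y",(np.arange(24)*12-250).tolist())
for i in range(20): print(420+12*i,(H[i]*1000).astype(int).tolist())
```

```text
[0.4128629  0.10940819 0.14885411]
top [(422, -67, 69, 64, 70.0, 39), (575, 214, 95, 65, 85.0, 39)]
side [(434, -58, 97, 66, 68.7, 40), (581, 209, 100, 65, 85.1, 40), (382, 192, 85, 61, 100.4, 40)]
cols y [-250, -238, -226, -214, -202, -190, -178, -166, -154, -142, -130, -118, -106, -94, -82, -70, -58, -46, -34, -22, -10, 2, 14, 26]
420 [0, 0, 0, 0, 0, 0, 0, 0, 0, 0, 0, 0, 0, 0, 0, 0, 0, 0, 0, 0, 0, 0, 0, 0]
432 [0, 0, 0, 0, 0, 0, 0, 0, 0, 0, 0, 0, 0, 0, 0, 0, 0, 0, 0, 0, 0, 0, 0, 0]
444 [0, 0, 0, 0, 0, 0, 0, 0, 0, 0, 0, 0, 0, 0, 0, 0, 0, 0, 0, 0, 0, 0, 0, 0]
456 [0, 0, 0, 0, 0, 0, 0, 0, 0, 0, 0, 0, 0, 0, 0, 0, 0, 0, 0, 0, 0, 0, 0, 0]
468 [0, 0, 0, 0, 0, 0, 0, 0, 0, 0, 0, 0, 0, 0, 0, 0, 0, 0, 0, 0, 0, 0, 0, 0]
480 [0, 0, 0, 0, 0, 0, 0, 0, 0, 0, 0, 0, 0, 0, 0, 0, 0, 0, 0, 0, 0, 0, 0, 0]
492 [0, 0, 0, 0, 0, 0, 0, 189, 192, 0, 0, 0, 0, 0, 0, 0, 0, 0, 0, 0, 0, 0, 0, 0]
504 [0, 0, 0, 0, 0, 0, 0, 211, 213, 0, 0, 186, 177, 0, 0, 0, 0, 0, 0, 0, 0, 0, 0, 0]
516 [185, 0, 0, 0, 0, 0, 202, 251, 283, 282, 243, 209, 180, 0, 0, 0, 0, 0, 0, 0, 0, 0, 0, 0]
528 [192, 212, 197, 0, 0, 0, 229, 282, 286, 
[... 344 characters left out ...]
0, 0]
576 [250, 283, 283, 353, 353, 354, 355, 354, 353, 353, 351, 228, 0, 0, 0, 0, 0, 0, 0, 0, 0, 0, 0, 0]
588 [204, 221, 349, 353, 353, 354, 355, 354, 354, 353, 352, 253, 242, 210, 180, 0, 0, 0, 0, 0, 0, 0, 0, 0]
600 [0, 0, 349, 353, 354, 355, 354, 355, 354, 353, 352, 283, 281, 212, 191, 0, 0, 0, 0, 0, 0, 0, 0, 0]
612 [0, 0, 0, 352, 353, 354, 354, 354, 355, 353, 349, 284, 282, 0, 0, 0, 0, 0, 0, 0, 0, 0, 0, 0]
624 [0, 0, 215, 234, 352, 352, 352, 352, 352, 351, 0, 282, 263, 0, 0, 0, 0, 0, 0, 0, 0, 0, 0, 0]
636 [0, 0, 212, 218, 0, 350, 351, 350, 348, 0, 0, 210, 212, 192, 0, 0, 0, 0, 0, 0, 0, 0, 0, 0]
648 [0, 181, 213, 213, 0, 213, 223, 206, 0, 0, 0, 190, 192, 182, 0, 0, 0, 0, 0, 0, 0, 0, 0, 0]
```

View pics/t2.png

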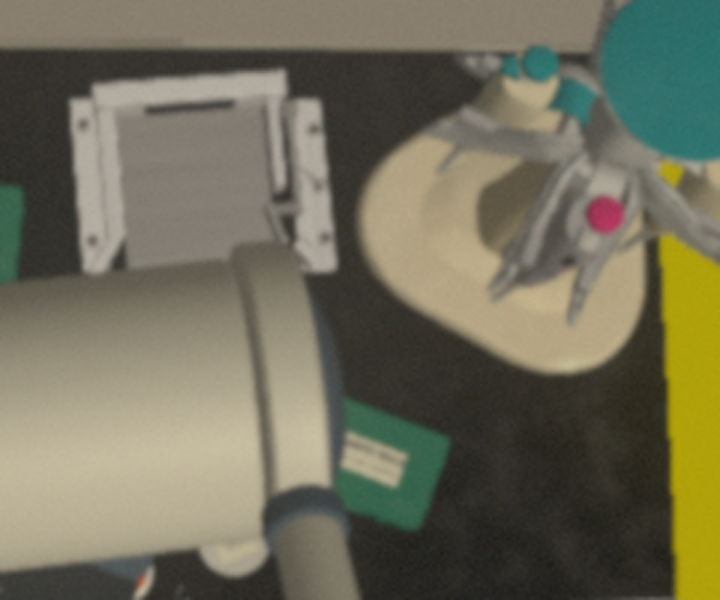

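The stand's pipette tips reach to about (504,-110) mm, 177 mm up, so a fore-and-aft grip here is too tight. I'll first push box 2 left along its own length, from its right end.

play_rows --plan '[[[-2,0,0],0.18,0],[[-2,0,0],0.36,-1],[[-2,-2,0],0.54,-1],[[-2,-4,0],0.72,-1],[[-2,-6,0],0.9,-1],[[-2,-9,0],1.08,-1],[[-2,-13,0],1.26,-1],[[-2,-18,0],1.44,-1],[[-1,-23.8,0],1.57,-1],[[-1,-23.8,-4],1.57,-1],[[-1,-23.8,-9],1.57,-1],[[-1,-23.8,-13.1],1.57,-1]]'

```text
clock: 11.12
tool_pos: [0.4089, -0.1282, 0.016]
eef_rot: [[-0.931, 0.364, 0.001], [0.364, 0.931, -0.001], [-0.001, -0.0, -1.0]]
contact_force: [0.8, -0.5, 0.0]
opening: 0.0001
finger_force: 0.0
```

Run:
```python
from h import *
s=status.sense();print(s["clock"],s["tool_pos"].round(4),np.degrees(np.arctan2(*s["eef_rot"][[1,0],1])),s["q"].round(2),s["contact_force"])
for n in("top","side"): print(green(camera(n)))
```

```text
11.125 [ 0.4089 -0.1282  0.016 ] 68.648262754498 [-0.44  0.57  2.02  0.    0.55 -1.64] [ 0.84529953 -0.45119215  0.04921871]
[(376, 206, 96, 65, 96.1, 39), (574, 214, 96, 66, 85.0, 39)]
[(435, -58, 96, 64, 68.9, 40), (581, 209, 100, 65, 85.1, 40), (383, 202, 100, 66, 95.8, 40)]
```

play_rows --plan '[[[-0.4,0.2,0],0,-1],[[-0.15,0.8,0],0,-1],[[0.1,1.4,0],0,-1],[[0.3,2.0,0],0,-1],[[0.55,2.6,0],0,-1],[[0.8,3.2,0],0,-1],[[1.0,3.8,0],0,-1],[[1.25,4.4,0],0,-1],[[1.5,5.0,0],0,-1],[[1.7,5.6,0],0,-1],[[1.95,6.2,0],0,-1]]'

```text
clock: 12.6
tool_pos: [0.427, -0.0655, 0.0188]
eef_rot: [[-0.932, 0.364, 0.001], [0.364, 0.932, -0.001], [-0.002, -0.001, -1.0]]
contact_force: [-5.2, -14.8, 13.1]
opening: 0.0005
finger_force: 8.2
```

Run:
```python
from h import *
s=status.sense();print(s["clock"],s["tool_pos"].round(4),s["contact_force"])
for n in("top","side"): print(green(camera(n)))
```

```text
12.6 [ 0.427  -0.0655  0.0188] [ -5.21173198 -14.84557473  13.11745736]
[]
[(472, -21, 97, 23, 68.8, 40), (581, 209, 100, 65, 85.5, 40)]
```

play_rows --plan '[[[-0.6,-1.4,0],0,-1],[[-0.6,-1.4,5],0,-1],[[0,3,11],-0.15,0],[[1,9,12],-0.33,1],[[1,9,12],-0.51,1],[[1,9,12],-0.69,1],[[1,9,12],-0.87,1],[[1,9,12],-1.05,1],[[1,9,12],-1.23,1],[[1,9,12],-1.41,1],[[1.8,7,11],-1.57,1],[[2.2,5.8,8],-1.57,1]]'

```text
clock: 14.2
tool_pos: [0.4496, -0.0085, 0.0985]
eef_rot: [[0.366, 0.931, 0.003], [0.931, -0.366, -0.001], [0.001, 0.003, -1.0]]
contact_force: [0.2, 0.6, -1.0]
opening: 0.091
finger_force: 0.0
```

Run:
```python
from h import *
s=status.sense();print(s["clock"],s["tool_pos"].round(4),np.degrees(np.arctan2(*s["eef_rot"][[1,0],1])),s["contact_force"])
c=camera("side");print(green(c));cv2.imwrite("pics/s3.png",cv2.resize(c["img"][120:360,160:460],None,fx=2.5,fy=2.5))
```

```text
14.2 [ 0.4496 -0.0085  0.0985] -21.473781828485002 [ 0.18932628  0.55088778 -0.95191559]
[(449, -19, 83, 66, 68.1, 40), (581, 209, 100, 65, 85.5, 40)]
```

View pics/s3.png

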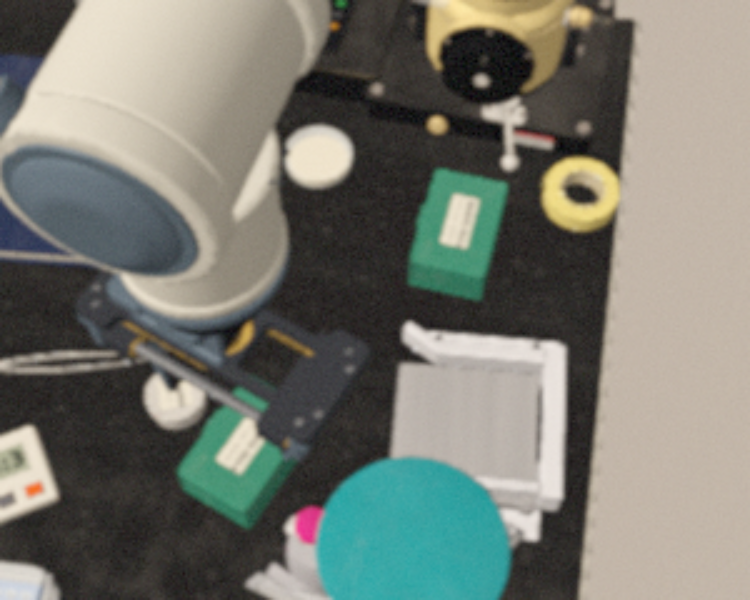

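At this point the near finger would touch the tin, which is just below the box's left corner in the picture. I'll push the box 45 mm further along first.

play_rows --plan '[[[-1.2,3.2,3],0.15,0],[[-1.2,3.2,4],0.33,-1],[[-1.2,3.2,4],0.51,-1],[[-1.2,3.2,4],0.69,-1],[[-1.2,3.2,4],0.87,-1],[[-1.2,2,4],1.05,-1],[[-1.2,0,4],1.23,-1],[[-2,-3,4],1.41,-1],[[-2.9,-7.3,3.5],1.57,-1],[[-2.9,-7.3,-1],1.57,-1],[[-2.9,-7.3,-6],1.57,-1],[[-2.9,-7.3,-8.1],1.57,-1]]'

```text
clock: 15.75
tool_pos: [0.418, -0.0802, 0.0154]
eef_rot: [[-0.931, 0.365, -0.003], [0.365, 0.931, 0.001], [0.003, -0.0, -1.0]]
contact_force: [1.4, 0.2, -0.9]
opening: 0.0007
finger_force: 0.0
```

play_rows --plan '[[[0.3,0.7,0],0,-1],[[0.5,1.3,0],0,-1],[[0.75,1.9,0],0,-1],[[1.0,2.5,0],0,-1],[[1.2,3.1,0],0,-1],[[1.45,3.7,0],0,-1],[[1.7,4.3,0],0,-1],[[1.9,4.9,0],0,-1],[[2.15,5.5,0],0,-1]]'

```text
clock: 16.88
tool_pos: [0.4413, -0.025, 0.018]
eef_rot: [[-0.932, 0.364, 0.001], [0.364, 0.932, -0.001], [-0.001, -0.0, -1.0]]
contact_force: [-2.8, -8.0, 4.0]
opening: 0.0006
finger_force: 4.6
```

play_rows --plan '[[[-0.6,-1.4,0],0,-1],[[-0.6,-1.4,5],0,-1],[[0,3,11],-0.15,0],[[1,9,12],-0.33,0.7],[[1,9,12],-0.51,0.7],[[1,9,12],-0.69,0.7],[[1,9,12],-0.87,0.7],[[1,9,12],-1.05,0.7],[[1,9,12],-1.23,0.7],[[1,9,12],-1.41,0.7],[[1.8,7,11],-1.57,0.7],[[2.2,5.7,8],-1.57,0.7]]'

```text
clock: 18.38
tool_pos: [0.4642, 0.0305, 0.0979]
eef_rot: [[0.366, 0.931, 0.004], [0.931, -0.366, -0.0], [0.001, 0.004, -1.0]]
contact_force: [-0.6, 0.1, -0.5]
opening: 0.0772
finger_force: 0.0
```

Run:
```python
from h import *
s=status.sense();print(s["clock"],s["tool_pos"].round(4),s["opening"],np.degrees(np.arctan2(*s["eef_rot"][[1,0],1])),s["contact_force"])
c=camera("side");print(green(c));cv2.imwrite("pics/s4.png",cv2.resize(c["img"][180:340,180:380],None,fx=3.5,fy=3.5))
```

```text
18.375 [0.4642 0.0305 0.0979] 0.07719890027025017 -21.469136351650146 [-0.60429525  0.10773132 -0.49325193]
[(466, 24, 92, 66, 68.3, 40), (581, 209, 100, 65, 85.5, 40)]
```

View pics/s4.png

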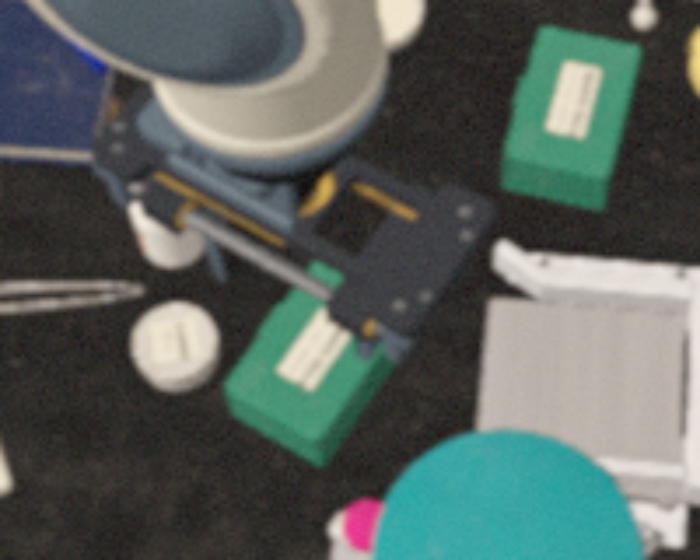

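The open fingers straddle the box (crop 315,370) and the tin (175,345) is clear. I'll descend and grip flat, with no lift.

play_rows --plan '[[[0,0,-4],0,0.7],[[0,0,-7],0,0.7],[[0,0,-8.2],0,0.7],[[0,0,-8.2],0,0.7],[[0,0,-8.2],0,-1],[[0,0,-8.2],0,-1],[[0,0,-8.2],0,-1],[[0,0,-8.2],0,-1]]'

```text
clock: 19.42
tool_pos: [0.4644, 0.0316, 0.016]
eef_rot: [[0.363, 0.932, 0.003], [0.932, -0.363, -0.0], [0.001, 0.003, -1.0]]
contact_force: [3.4, -1.9, 9.2]
opening: 0.0627
finger_force: 30.0
```

play_rows --plan '[[[0.6,0.1,0],0.05,-1],[[1.2,0.2,0],0.1,-1],[[1.8,0.3,0],0.15,-1],[[2.4,0.4,0],0.2,-1],[[3.0,0.5,0],0.25,-1],[[3.6,0.6,0],0.3,-1],[[4.2,0.7,0],0.35,-1],[[4.8,0.8,0],0.4,-1],[[5.5,0.9,0],0.454,-1],[[5.5,0.9,0],0.454,-1]]'

```text
clock: 20.68
tool_pos: [0.515, 0.0409, 0.0157]
eef_rot: [[-0.083, 0.996, -0.005], [0.997, 0.083, -0.0], [0.0, -0.005, -1.0]]
contact_force: [-13.5, -1.1, 23.6]
opening: 0.0627
finger_force: 30.0
```

Run:
```python
from h import *
s=status.sense();print(s["clock"],s["tool_pos"].round(4),s["opening"],np.degrees(np.arctan2(*s["eef_rot"][[1,0],1])),s["contact_force"])
c=camera("side");print(green(c));cv2.imwrite("pics/s5.png",cv2.resize(c["img"][180:340,220:420],None,fx=3.5,fy=3.5))
```

```text
20.675 [0.515  0.0409 0.0157] 0.06267434878146312 4.7897682504963655 [-13.51814637  -1.10979379  23.61622522]
[(516, 36, 97, 64, 95.9, 40), (581, 209, 99, 65, 85.2, 40)]
```

View pics/s5.png

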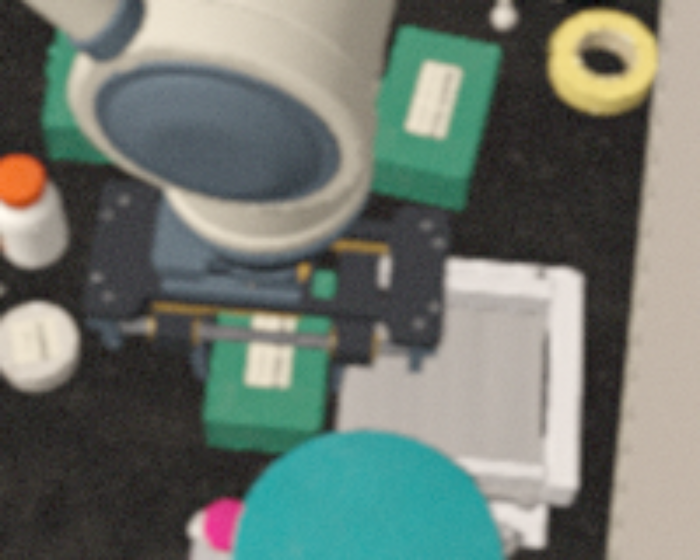

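The box (crop 265,385) lies squarely before the nest. I'll release it, turn the gripper and get behind it.

play_rows --plan '[[[0,0,0],0,0.8],[[0,0,0],0,0.8],[[0,0,0],0,0.8],[[0,0,4],0,0.8],[[0,0,10],0,0.5],[[-3,0,12],0.18,-0.34],[[-6.5,-0.5,12],0.36,-0.34],[[-6.5,-0.5,12],0.54,-0.34],[[-6.5,-0.5,12],0.72,-0.34],[[-6.5,-0.5,12],0.9,-0.34],[[-6.5,-0.5,12],1.08,-0.34],[[-6.5,-0.5,12],1.26,-0.34]]'

```text
clock: 22.22
tool_pos: [0.4529, 0.0358, 0.1349]
eef_rot: [[-0.975, 0.221, 0.0], [0.221, 0.975, 0.0], [-0.0, 0.0, -1.0]]
contact_force: [0.5, -0.6, 0.3]
opening: 0.03
finger_force: 0.0
```

play_rows --plan '[[[0,0,0],0.18,-0.34],[[0,0,0],0.31,-0.34],[[0,0,-5],0.31,-0.34],[[0,0,-10],0.31,-0.34],[[0,0,-12],0.31,-0.34],[[0,0,-12],0.31,-0.34]]'

```text
clock: 22.98
tool_pos: [0.4521, 0.0358, 0.0139]
eef_rot: [[-0.997, -0.081, -0.003], [-0.081, 0.997, 0.0], [0.003, 0.0, -1.0]]
contact_force: [0.0, 0.0, 0.7]
opening: 0.03
finger_force: 0.0
```

Run:
```python
from h import *
s=status.sense();print(s["clock"],s["tool_pos"].round(4),s["opening"],np.degrees(np.arctan2(*s["eef_rot"][[1,0],1])),s["contact_force"])
for n in("top","side"):
  c=camera(n);print(green(c))
  if n=="top": cv2.imwrite("pics/t5.png",cv2.resize(c["img"][130:330,240:440],None,fx=3,fy=3,interpolation=2))
```

```text
22.975 [0.4521 0.0358 0.0139] 0.03003834378063185 94.6492823604808 [0.04168124 0.04654275 0.68108348]
[(574, 214, 96, 66, 84.8, 39)]
[(517, 36, 99, 63, 94.5, 40), (581, 209, 100, 65, 85.5, 40)]
```

View pics/t5.png

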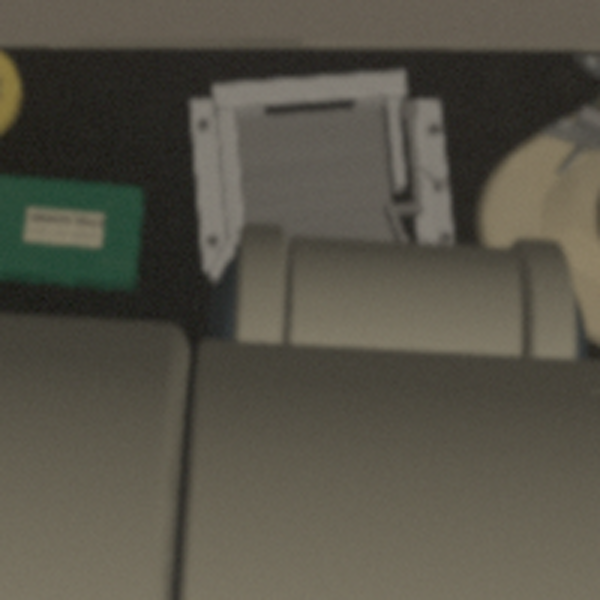

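The top view shows the nest open, with the arm covering the box. I'll push along the nest axis in stages.

play_rows --plan '[[[0.8,0.07,0.2],0,-0.34],[[1.6,0.13,0.3],0,-0.34],[[2.4,0.2,0.3],0,-0.34],[[3.2,0.26,0.3],0,-0.34],[[4.0,0.33,0.3],0,-0.34],[[4.8,0.39,0.3],0,-0.34],[[5.6,0.46,0.3],0,-0.34],[[6.4,0.52,0.3],0,-0.34]]'

```text
clock: 24.08
tool_pos: [0.5139, 0.0413, 0.0181]
eef_rot: [[-0.997, -0.081, -0.006], [-0.081, 0.997, 0.0], [0.006, 0.001, -1.0]]
contact_force: [-22.8, 0.5, 18.8]
opening: 0.0303
finger_force: 12.0
```

Run:
```python
from h import *
print(green(camera("side")),green(camera("top")))
```

```text
[(572, 43, 95, 45, 98.1, 41), (581, 210, 99, 65, 85.1, 40)] [(584, 213, 96, 48, 88.0, 39)]
```

play_rows --plan '[[[0.7,0.06,0],0,-0.34],[[1.4,0.11,0],0,-0.34],[[2.1,0.17,0],0,-0.34],[[2.8,0.23,0],0,-0.34],[[3.5,0.29,0],0,-0.34],[[4.2,0.34,0],0,-0.34],[[4.9,0.4,0],0,-0.34],[[5.6,0.46,0],0,-0.34]]'

```text
clock: 25.18
tool_pos: [0.5717, 0.0459, 0.0181]
eef_rot: [[-0.997, -0.081, -0.003], [-0.081, 0.997, 0.0], [0.003, 0.0, -1.0]]
contact_force: [-9.1, 0.9, 3.2]
opening: 0.0301
finger_force: 4.5
```

Run:
```python
from h import *
c=camera("side");print(green(c));cv2.imwrite("pics/s6.png",cv2.resize(c["img"][180:340,240:440],None,fx=3.5,fy=3.5))
print(status.sense()["contact_force"],status.sense()["tool_pos"])
```

```text
[(635, 45, 96, 34, 92.5, 41), (383, 201, 100, 66, 96.2, 40)]
[-5.06232453  1.29252629 -1.3341385 ] [0.57296494 0.04591736 0.01815769]
```

View pics/s6.png

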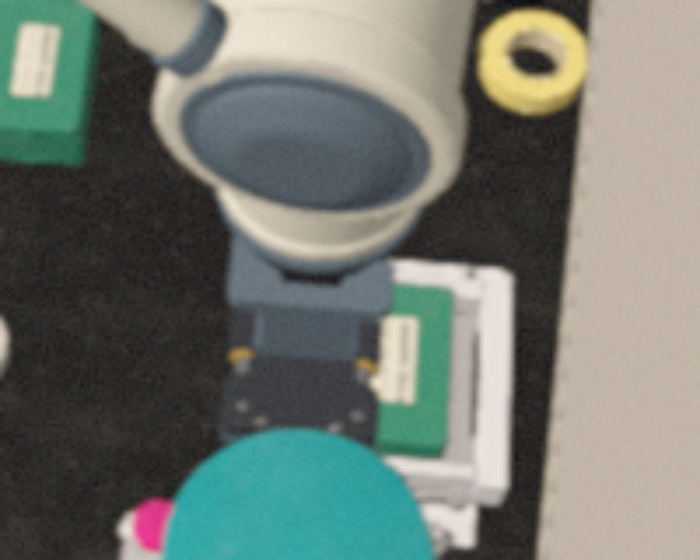

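The box is in the channel, with about 17 mm left to the stop (crop gap 452–478). I'll finish slowly.

play_rows --plan '[[[0.4,0.03,0],0,-0.34],[[0.8,0.06,0],0,-0.34],[[1.1,0.09,0],0,-0.34],[[1.3,0.11,0],0,-0.34],[[1.5,0.12,0],0,-0.34]]'

```text
clock: 25.85
tool_pos: [0.5872, 0.0469, 0.0181]
eef_rot: [[-0.997, -0.081, -0.002], [-0.081, 0.997, 0.0], [0.002, 0.0, -1.0]]
contact_force: [-5.8, 0.2, -0.1]
opening: 0.0303
finger_force: 3.1
```

play_rows --plan '[[[0.15,0.01,0],0,-0.34],[[0.3,0.02,0],0,-0.34]]'

```text
clock: 26.1
tool_pos: [0.5891, 0.047, 0.018]
eef_rot: [[-0.997, -0.081, -0.004], [-0.081, 0.997, -0.0], [0.004, 0.0, -1.0]]
contact_force: [-16.1, -1.6, 8.9]
opening: 0.03
finger_force: 8.2
```

play_rows --plan '[[[0.1,0.01,0],0,-0.34],[[0.1,0.01,0],0,-0.34]]'

```text
clock: 26.35
tool_pos: [0.589, 0.0471, 0.018]
eef_rot: [[-0.997, -0.081, -0.006], [-0.081, 0.997, -0.0], [0.006, 0.0, -1.0]]
contact_force: [-18.1, -1.6, 10.4]
opening: 0.0298
finger_force: 8.6
```

play_rows --plan '[[[-0.5,-0.04,0],0,-0.34],[[-2,-0.16,0],0,-0.34],[[-4,-0.3,0],0,-0.34],[[-4,-0.3,5],0,-0.34],[[-8,-0.3,11],0,-0.34],[[-13,3,15],0,-0.34],[[-16,9,17],0,-0.34],[[-18,15,18],0,-0.34],[[-18,20,18],0,-0.34],[[-18,20,18],0,-0.34]]'

```text
clock: 27.6
tool_pos: [0.4118, 0.2507, 0.1991]
eef_rot: [[-0.996, -0.085, 0.003], [-0.085, 0.996, 0.002], [-0.003, 0.002, -1.0]]
contact_force: [0.7, -0.6, 0.7]
opening: 0.0304
finger_force: 0.0
```

Run:
```python
from h import *
s=status.sense();print(s["clock"],s["tool_pos"],s["contact_force"])
c=camera("side");print(green(c));c=camera("top");print(green(c));cv2.imwrite("pics/t7.png",cv2.resize(c["img"][140:260,290:410],None,fx=5,fy=5,interpolation=2))
p=onz(c,[(318.5,166.5),(367,163)],.0015);print(p)
```

```text
27.6 [0.41182911 0.25071679 0.19907561] [ 0.74225052 -0.63512662  0.72870942]
[(638, 46, 96, 60, 96.2, 41), (581, 209, 101, 66, 85.1, 40), (383, 201, 100, 66, 95.8, 40)]
[(574, 213, 94, 65, 85.6, 39), (630, 51, 90, 62, 94.3, 40)]
[[0.66532428 0.10256544 0.0015    ]
 [0.67321108 0.0039816  0.0015    ]]
```

View pics/t7.png

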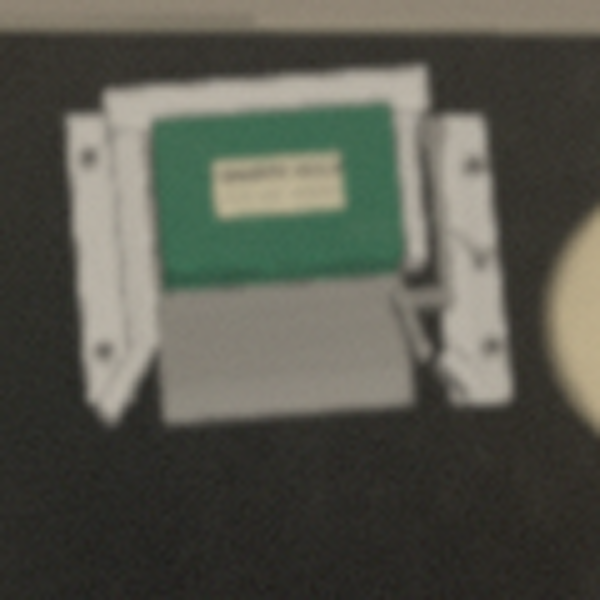

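Run:
```python
from h import *
a=cv2.imread("pics/top0.png");b=camera("top")["img"]
g=[cv2.cvtColor(i,cv2.COLOR_BGR2GRAY).astype(np.float32) for i in(a,b)]
for nm,(u0,v0,u1,v1) in dict(catch=(366,200,379,214),catchwide=(366,197,382,214),rail=(378,165,394,222)).items():
    r=cv2.matchTemplate(g[1][v0-6:v1+6,u0-6:u1+6],g[0][v0:v1,u0:u1],cv2.TM_CCOEFF_NORMED)
    _,m,_,l=cv2.minMaxLoc(r);print(nm,m,"shift",l[0]-6,l[1]-6)
for v in (203,206,209): print(g[0][v,364:384].astype(int),g[1][v,364:384].astype(int))
for nm,(u0,v0,u1,v1) in dict(petri=(208,258,248,296),tape=(210,140,252,182),tin=(342,294,374,326),bottle=(306,306,336,336)).items():
    r=cv2.matchTemplate(g[1][v0-6:v1+6,u0-6:u1+6],g[0][v0:v1,u0:u1],cv2.TM_CCOEFF_NORMED)
    _,m,_,l=cv2.minMaxLoc(r);print(nm,m,"shift",l[0]-6,l[1]-6)
```

```text
catch 0.998074471950531 shift 0 0
catchwide 0.9987690448760986 shift 0 0
rail 0.9995092749595642 shift 0 0
[150 148 149 149 141 124 122 136 134 108  78  63  67  82 130 179 200 204
 205 204] [131 130 130 130 121 107 105 118 116  93  66  54  56  73 113 156 171 179
 178 177]
[150 151 151 150 149 142 126 120 131 130 107  76  62  76 126 176 198 204
 203 204] [131 130 131 130 129 124 109 106 116 115  92  64  52  66 109 153 173 176
 178 176]
[153 153 151 152 153 151 143 125 114 132 144 132  95  78 109 154 183 190
 195 200] [132 131 134 133 132 132 124 109  99 112 125 113  83  65  93 132 160 164
 170 175]
petri 0.16031710803508759 shift 6 -6
tape 0.9987169504165649 shift 0 0
tin 0.9985976219177246 shift 0 0
bottle 0.9984471201896667 shift 0 0
```

```bash
python3 -c "
from station import job_done
print(job_done())"
```

```text
the job is handed in; nothing more can be done
None
```

I found the loaded box, the near-right one, by pushing. It now sits against the nest's back stop with the catch back in its original position, and the job is handed in. The two empty boxes are on the bench outside the nest. The tin, tape and bottle have not moved, and the petri dish looked unmoved in the side views. One lapse: I viewed 12 pictures, two over the limit of 10.

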